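Open the sliding-lid case and set out the red grinding block

TASK

The finger bar of the amber lid sits near its lower, front end: lift that end just over the stop lip, slide the lid down the slope until it is out from under the keepers, and lay it flat, bar up, in the middle of the black rubber pad. Then take the red grinding block out of the case and set it down gently, grip up, flat in the white tray. Leave the blue block in its bay and the glass pieces and pliers where they are.

Things in the scene. Friction and masses are not known exactly. Their poses are not given: they have to be found in the camera images.
- case: Wooden case 144 x 176 x 64 mm, open on top, fixed on a stand sloping 28 degrees down towards the robot. Origin: centre of its underside; x up the slope (front, low end at -x), y across to the left, z square to the slope. Floor top at z = 6 mm. Two bays side by side, y = 3 to 73 and -73 to -3, x = -62 to 62 mm, parted by a strip 10 mm high. Lid rests on ledges at z = 46; side cheeks 82 mm either side, to z = 64.
- stop_lip (a point): Middle of the top of the pale stop lip across the case's front end, which keeps the lid from sliding off. Lip 6 mm high above the ledges (case z 46 to 52), 5 mm thick (case x -72 to -67), whole width. In front of the case, lower than the lip, is the stand's plywood ledge. Axes as the case's.
- keepers (a point): Midway between the front ends of the two pale keeper strips, at the height of their undersides (case x = 2, z = 59 mm). The strips overhang the lid's sides by 9 mm over its rear part only (case x 2 to 62, up to z = 64; 142 mm free between them). The lid has 7 mm of play beneath, so its front end can be raised. Slid 60 mm towards case -x, it is free of them. Axes as the case's.
- lid: Loose clear amber lid, 122 mm (x) x 160 mm (y) x 6 mm, 0.13 to 0.25 kg. Origin: centre of the plate's underside; z is the side with the bar. It starts shut, axes parallel to the case's, front (-x) edge about 1.5 mm behind the stop lip, rear edge about 5 mm from the rear wall, side play 2 mm each side.
- lid_bar (a point): Centre of the lid's black finger bar, standing across the lid near its front end: 110 mm long (lid y), 14 mm thick (lid x), 26 mm high. This point is 36 mm towards -x from the lid's centre and 13 mm above the plate's top face (19 mm above its underside). Axes as the lid's.
- red_block_mid (a point): Centre (18 mm above the underside) of the red grinding block, loose, 0.13 to 0.27 kg: base 104 mm (x) x 56 mm (y) x 12 mm, dark steel face below, and on it a grip rib 82 mm long (x), 16 mm thick (y), 24 mm high, centred; 36 mm high in all. Starts in either bay (varies), rib up, flat on the case floor, axes parallel to the case's, about 10 mm below the bay's middle.
- blue_block_mid (a point): Centre of the blue grinding block, same shape and size as the red one, in the other bay. It stays there.
- pad: Black rubber pad, 160 mm (x) x 200 mm (y) x 5 mm, flat on the green cutting mat, fixed; it and the tray swap places from start to start. Origin: centre of its underside, on the mat's top face, which is 3 mm above the bench.
- tray: Shallow white plastic tray, 120 mm (x) x 160 mm (y) x 24 mm, open on top, walls and floor 4 mm thick, fixed on the mat. Origin: centre of its underside. The red block fits with its length along the tray's y.
- glass_ring: Bystander: amber glass ring cut from a bottle, standing on end, 80 mm across, 75 mm high. Origin: centre of its underside.
- half_shell: Bystander: green half of a cut bottle, 100 mm long (x), about 84 mm wide and 43 mm high, lying hollow side down. Origin: centre of its underside.
- pliers: Bystander: pliers with pale blue grips and dark jaws lying flat, 165 mm long (x, jaws to +x), about 67 mm wide, 16 mm high. Origin: under their middle.

How it is judged:
On the way, in this order (a step that is already met when the one before it is completed fails the run):
1. the lid has been slid down the slope over the lip until its rear edge is out from under the keepers (x of lid in the frame of case between -0.16 and -0.06 m and z of lid in the frame of case below 0.1 m).
2. the lid lies flat, bar up, in the middle of the pad, let go (horizontal distance between lid and pad below 0.035 m and z of lid in the frame of pad between 0.002 and 0.009 m and angle between lid's own z axis and vertical below 0.06 rad and contact force between the fingers and lid below 0.2 N and linear speed of lid below 0.02 m/s), for 0.2 s.
At the end, for the whole second after the job is handed in: The lid lies flat and bar up on the pad (within 0.06 rad), its centre within 35 mm of the pad's centre; the red block lies flat on the tray's floor inside the tray, rib up (within 0.08 rad); the blue block is still in its bay, within 20 mm of where it lay; everything let go and at rest (all of step 2 and x of red_block_mid in the frame of tray between -0.05 and 0.05 m and y of red_block_mid in the frame of tray between -0.07 and 0.07 m and z of red_block_mid in the frame of tray between 0.015 and 0.026 m and angle between red_block_mid's own z axis and vertical below 0.08 rad and linear speed of red_block below 0.02 m/s and distance of blue_block_mid from where it was at the start of the episode below 0.02 m); the robot touches nothing.
It fails at once if the lid is dropped onto the pad, or the red block into the tray (faster than 0.4 m/s within 60 mm of resting there) ((distance between lid and pad below 0.06 m and linear speed of lid above 0.4 m/s) or (distance between red_block_mid and tray below 0.08 m and linear speed of red_block above 0.4 m/s)).
It fails at once if the blue block is shifted by more than 20 mm (not (distance of blue_block_mid from where it was at the start of the episode below 0.02 m)).
It fails at once if a glass piece or the pliers is shifted by more than 20 mm (distance of any of glass_ring, half_shell, pliers from where it was at the start of the episode above 0.02 m).
It also fails if it takes over 64 s, if anything falls off the work surface, if the arm or the gripper's body presses on something with over 40 N, if the wrist force passes 120 N, or if a joint passes its speed limit or range.

ROBOT

A 7-joint arm with a two-finger parallel gripper is mounted at the origin on the work surface. World frame = base frame: x ahead of the robot, y to its left, z up, the work surface at z = 0. Lengths are in m, angles in rad, forces in N, time in s.
With the tool pointing down it reaches from about 0.35 to 0.9 m from the base axis. Payload 19.9 kg.
Tool frame: the origin (TCP) lies on the mounting face of the last link; the fingertips stand 173 mm ahead of it and the grasp point (between the pads) lies 155 mm ahead of it; z points along the fingers, y is the line along which they close (so a half turn about z gives the same grasp; the last joint's range is limited). The gripper opens to 85 mm and grips with 20 to 120 N. Pads are 22 mm wide; open, the fingers measure 114 mm over their backs; the gripper's body (76 mm by 85 mm) begins 54 mm behind the grasp point. The pads swing forward as they close: fully open they stand 13 mm farther back than shut.
Start: joints at [1.254, 0.417, -0.01, 1.614, 0.005, 1.111, -0.053], TCP at [0.17, -0.601, 0.405] pointing down, gripper open.
Joint ranges: [-2.81, 2.81], [-0.39, 2.02], [-1.27, 1.25], [0.06, 2.57], [-1.19, 4.33], [0.19, 2], [-2.82, 2.82]. Speed limits (rad/s): [1.89, 1.89, 2.39, 2.39, 3.01, 3.01, 3.01].

INTERFACE

Orientations are given as a rotation vector (axis times angle).
In Python, from station import * gives the robot as it stands.
- The arm moves only by the tool send_rows, never from a script. Its arguments are lists of equal length, an entry for each row: "fingers": the finger opening in m, from 0 to 0.0854; "offset": the shift along the tool's x, y, z in m, a list of three; "rotation": the turn, a rotation vector about the tool's x, y, z in degrees, a list of three. In form: {"fingers": [fingers, ...], "offset": [[tx, ty, tz], ...], "rotation": [[wx, wy, wz], ...]}. A call has 1 to 12 rows; each row shifts and turns the commanded pose from where the row before left it, along the tool's axes as they then stand; what a row does not reach is not made up. A row lasts 1/8 s, in which the tool goes at most 62.5 mm and 10.7 degrees, less where a joint would pass 70% of its speed; a pose out of reach is approached as far as the arm can. A call is refused whole if a number of a shift passes 0.0625 or a number of a turn 10.7, either way. A call with a gripper value outside its range is refused whole. The fingers move at their own pace and stop on an object; "force" is the grip in N (left out, the last holds). Time passes only in rows, so rows that do not move let the fingers close. It gives the time, the measured TCP pose, the force, the opening and the grip force at its end, in the units of the state.
- observe(): the state, without advancing time (a new reading comes with each control period).
- read_camera(name): name is "side" or "top" or "wrist"; returns a dict with "img" (480x640x3 uint8, red, green, blue), "fovy" (degrees; the focal length in pixels is half the picture's height over the tangent of half this angle, whatever the lens; pixels are square), "cx", "cy" (the principal point, pixels), "k1" (the pictures are not rectified: a ray, as slopes to the right and down, at radius r is drawn at 1 + k1 r^2 times it, then the intrinsics apply), "xyz" and "orientation" of the camera in the world; the wrist camera has in their place "hand_eye" (4x4, takes a point from camera to tool coordinates, whose origin is the TCP and whose axes are the flange's). Camera axes: x right, y up, looking along -z (the intrinsics and any distortion apply to the point x, -y, -z); pixel columns grow to the right and rows downward; lengths in m; the calibration is good to about 2 mm. A picture is of the moment at which its call begins: read the wrist's pose just before it. There is no depth.
- hand_in(): hands the job in; it is judged then, once.
The state is a dict: "time": time; "joint_pos": joint angles; "qvel": joint speeds; "joint_torque": joint torques, N m; "ee_pos": TCP position; "orientation": TCP orientation; "force": force on the tool from outside, world axes, zero at the start; "moment": the same for the moment, N m; "finger_gap": finger opening in m; "gripper_force": force on a finger pad.
Only numpy, scipy, OpenCV 4.12 (cv2) and the standard library are available. Lean on these libraries where they do the work, as an engineer would, in place of code of your own. Each camera call takes 0.05 s, during which the arm holds its last target. There are 200 camera calls.

## Working session

There is one attempt and no reset: what is moved stays moved. The work goes in short steps, Python scripts to look and compute and a tool call to move; the robot and the scene stay as the last step left them, time stands still between calls to the robot, and variables do not carry over. Pictures are saved under pics/ and viewed, at most 13 in all, crops included, and the job is handed in when it is done.

Besides the shell and the picture viewer there is one more tool, called after "Request:" as a command line: name --argument value ..., lists and objects as JSON in quotes. send_rows: Moves the arm, as the interface text tells. Its arguments: {"type":"object","properties":{"fingers":{"type":"array","items":{"type":"number"}},"offset":{"type":"array","items":{"type":"array","items":{"type":"number"}}},"rotation":{"type":"array","items":{"type":"array","items":{"type":"number"}}},"force":{"type":"number"}},"required":["fingers","offset","rotation"]}

```bash
ls; mkdir -p pics; python3 - <<'E'
from station import *
import cv2
s=observe();print({k:np.round(v,3) if 0 else v for k,v in s.items()})
for n in("top","side"):
    c=read_camera(n);cv2.imwrite(f"pics/{n}0.png",c["img"][:,:,::-1])
    print(n,{k:v for k,v in c.items() if k!="img"})
print({k:v for k,v in read_camera("wrist").items() if k!="img"})
E
```

```text
pics
{'time': 0.0, 'joint_pos': array([ 1.25350747,  0.41796474, -0.01032603,  1.61416223,  0.00464719,
        1.11071774, -0.05296797]), 'qvel': array([ 3.74008970e-05,  6.13478703e-04,  4.31321174e-04,  2.14643438e-04,
       -2.48349758e-04, -1.71201249e-03,  2.75237126e-03]), 'joint_torque': array([-2.40058962e-04, -8.64440274e+01,  6.79443106e-01, -4.34893477e+01,
        1.92605885e-02,  7.36000162e-03, -3.36646721e-06]), 'ee_pos': array([ 0.17017708, -0.60124471,  0.40407081]), 'orientation': array([-3.11056351e+00, -4.31728828e-01,  3.19761528e-04]), 'force': array([ 0.71400074,  0.2669316 , -0.22737981]), 'moment': array([0.02686298, 0.01451454, 0.00659233]), 'gripper_force': 0.0, 'finger_gap': 0.0860233445555268}
top {'fovy': 52.44917116296414, 'cx': 317.8075796140454, 'cy': 234.4612696587398, 'k1': -0.10315232407891306, 'xyz': array([ 0.45943468, -0.07005577,  1.07178042]), 'orientation': array([ 0.08124149, -0.08069811, -1.56231193])}
side {'fovy': 51.116863868622346, 'cx': 318.8558753266946, 'cy': 242.4197896161456, 'k1': -0.06790710552550872, 'xyz': array([0.25550952, 0.58503386, 0.9719451 ]), 'orientation': array([ 0.20499039, -0.89495205, -2.5523015 ])}
{'fovy': 68.3121443879914, 'cx': 324.843690319813, 'cy': 240.43646819683116, 'k1': -0.03814685093934658, 'hand_eye': array([[ 5.07581556e-04,  9.47516450e-01,  3.19706616e-01,
         8.15192327e-02],
       [ 9.99999871e-01, -4.72490201e-04, -1.87325659e-04,
        -7.49994763e-05],
       [-2.64359007e-05,  3.19706669e-01, -9.47516567e-01,
         2.97142584e-02],
       [ 0.00000000e+00,  0.00000000e+00,  0.00000000e+00,
         1.00000000e+00]])}
```

View pics/top0.png

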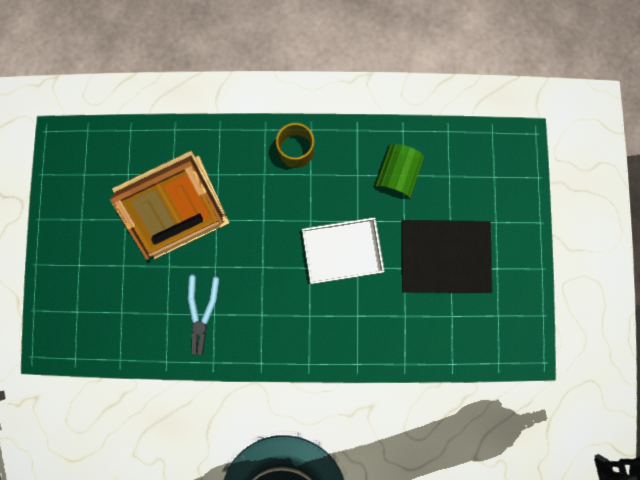

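View pics/side0.png

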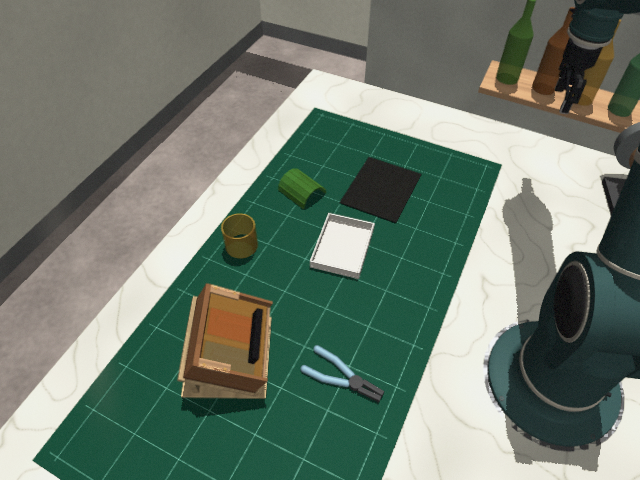

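The top view shows the case at cols 110-228, rows 152-260, with red in the right (-y) bay and the bar at about (177,229). The tray is at (342,251) and the pad at (447,256). In the side view the bar is at (256,336). Next I'll measure these.

```bash
cat > h.py <<'E'
from station import *
import numpy as np, cv2
from scipy.spatial.transform import Rotation as R
def K(c):
    f=240/np.tan(np.radians(c["fovy"])/2); return np.array([[f,0,c["cx"]],[0,f,c["cy"]],[0,0,1]])
def pose(c,s=None):
    if "xyz" in c: return R.from_rotvec(c["orientation"]).as_matrix(),np.array(c["xyz"])
    T=np.eye(4);T[:3,:3]=R.from_rotvec(s["orientation"]).as_matrix();T[:3,3]=s["ee_pos"]
    T=T@c["hand_eye"];return T[:3,:3],T[:3,3]
def rays(c,px,s=None):
    Rm,p=pose(c,s)
    u=cv2.undistortPoints(np.array(px,float).reshape(-1,1,2),K(c),np.array([c["k1"],0,0,0,0]),None,None,).reshape(-1,2)
    d=np.c_[u[:,0],-u[:,1],-np.ones(len(u))]@Rm.T
    return p,d/np.linalg.norm(d,axis=1)[:,None]
def plane(c,px,z,s=None):
    p,d=rays(c,px,s);return p+d*((z-p[2])/d[:,2])[:,None]
def proj(c,P,s=None):
    Rm,p=pose(c,s);q=(np.atleast_2d(P)-p)@Rm
    return cv2.projectPoints(q*[1,-1,-1],np.zeros(3),np.zeros(3),K(c),np.array([c["k1"],0,0,0,0]))[0].reshape(-1,2)
def tri(r):  # list of (p,d)
    A=sum(np.eye(3)-np.outer(d,d) for p,d in r);b=sum((np.eye(3)-np.outer(d,d))@p for p,d in r)
    x=np.linalg.solve(A,b);return x,[np.linalg.norm(np.cross(x-p,d)) for p,d in r]
def blob(mask,box):
    m=np.zeros(mask.shape,np.uint8);x0,y0,x1,y1=box;m[y0:y1,x0:x1]=mask[y0:y1,x0:x1]
    cs,_=cv2.findContours(m,cv2.RETR_EXTERNAL,cv2.CHAIN_APPROX_NONE);return max(cs,key=cv2.contourArea)
E
python3 - <<'E'
from h import *
t=read_camera("top");sd=read_camera("side")
def dark(c,th=45): return (c["img"].max(2)<th).astype(np.uint8)
def rect(c,ct):return cv2.boxPoints(cv2.minAreaRect(ct))
# pad, tray
ct=blob(dark(t),(390,210,505,300));q=plane(t,rect(t,ct),.008);print("pad",q.mean(0),q[:,:2].tolist())
ct=blob((t["img"].min(2)>120).astype(np.uint8),(290,205,395,295));q=plane(t,rect(t,ct),.027);print("tray",q.mean(0),q[:,:2].tolist())
b1=rect(t,blob(dark(t),(130,190,225,255)));b2=rect(sd,blob(dark(sd),(225,290,275,380)))
print("bar",b1.tolist(),b2.tolist())
def ends(b):
    i=np.argsort(b[:,1]); return b[i[:2]].mean(0),b[i[2:]].mean(0)
# long-axis ends
def le(b):
    e=[np.linalg.norm(b[i]-b[(i+1)%4]) for i in range(4)]
    k=0 if e[0]<e[1] else 1
    return (b[k]+b[(k+1)%4])/2,(b[(k+2)%4]+b[(k+3)%4])/2
e1=sorted(le(b1),key=lambda p:p[0]); e2=sorted(le(b2),key=lambda p:-p[1]) 
for a,b in zip(e1,e2):
    print(a,b,tri([(rays(t,a)[0],rays(t,a)[1][0]),(rays(sd,b)[0],rays(sd,b)[1][0])]))
for n,px in(("ring",(295,137)),("pl jaws",(197,353)),("pl g1",(192,276)),("pl g2",(216,278)),("caseFL",(150,259)),("caseFR",(228,222)),("shell",(400,170))):
    print(n,plane(t,px,.06 if 'ase' in n else .02)[0])
E
```

```text
pad [ 0.5243929  -0.35280534  0.008     ] [[0.44487197363444947, -0.2513855297638222], [0.6029990214084727, -0.25282435814231186], [0.6047519475595085, -0.4556382338726864], [0.444948648979737, -0.4513732364194054]]
tray [ 0.53509848 -0.12341169  0.027     ] [[0.5815385044611663, -0.03369349425970706], [0.6083813145730627, -0.19385801657772078], [0.4882779605002687, -0.21230360628831663], [0.4621961334214205, -0.05379165946276026]]
bar [[150.19044494628906, 236.2416534423828], [198.9588165283203, 212.7605743408203], [202.6648406982422, 220.4576873779297], [153.89646911621094, 243.9387664794922]] [[247.63365173339844, 362.66339111328125], [253.0692901611328, 308.30694580078125], [262.67327880859375, 309.267333984375], [257.23760986328125, 363.623779296875]]
[152.04346 240.09021] [252.43564 363.1436 ] (array([0.54748107, 0.26997932, 0.09088004]), [np.float64(0.00042946722299923334), np.float64(0.0004294672229989889)])
[200.81183 216.60913] [257.87128 308.78714] (array([0.5945715 , 0.16737379, 0.10203799]), [np.float64(8.325372836028384e-05), np.float64(8.325372836041484e-05)])
ring [ 0.78613293 -0.01701683  0.02      ]
pl jaws [0.31109852 0.18787213 0.02      ]
pl g1 [0.47592858 0.20279565 0.02      ]
pl g2 [0.47220005 0.15012513 0.02      ]
caseFL [0.50986085 0.28331755 0.06      ]
caseFR [0.58922438 0.11951513 0.06      ]
shell [ 0.71292595 -0.2500501   0.02      ]
```

```bash
cat >> h.py <<'E'
from scipy.linalg import logm,expm
import math
def T_(Rm,p):
    T=np.eye(4);T[:3,:3]=Rm;T[:3,3]=p;return T
def cur(s=None):
    s=s or observe();return T_(R.from_rotvec(s["orientation"]).as_matrix(),s["ee_pos"])
def case(yaw,bar):  # case pose from the bar centre (shut lid)
    C=(R.from_euler('z',yaw,degrees=True)*R.from_euler('y',-28,degrees=True)).as_matrix()
    return T_(C,np.array(bar)-C@[-.0405,0,.065])
def tool(C,p,ycol):   # tool with grasp point at p (frame C), z down C, y along given C-direction
    z=np.array([0,0,-1.]);y=np.array(ycol,float);Rm=np.c_[np.cross(y,z),y,z]
    return C@T_(Rm,np.array(p)-.155*z)
def plan(A,B,mm=40,deg=8):  # constant screw rows from A to B
    L=np.real(logm(np.linalg.inv(A)@B));w=[L[2,1],L[0,2],L[1,0]]
    n=max(1,math.ceil(max(np.linalg.norm(L[:3,3])*1000/mm,np.degrees(np.linalg.norm(w))/deg)))
    D=expm(L/n);print(n,"rows",np.round(D[:3,3],4).tolist(),np.round(R.from_matrix(D[:3,:3]).as_rotvec(degrees=True),2).tolist(),
      "mid",np.round((A@expm(L/2))[:3,3],3));return n,D
E
python3 - <<'E'
from h import *
C=case(24.6,[.571,.2187,.0965]);print(C[:3,3])
B=tool(C,[-.0405,0,.074+.11],[1,0,0]);print(B[:3,3]);A=cur();M=B.copy();M[2,3]+=.06
M=A.copy();plan(A,B)
E
```

```text
[0.63125965 0.24628902 0.058122  ]
[0.45404022 0.16515163 0.33842764]
24 rows [0.0377, -0.0056, 0.0044] [-0.86, 1.0, -4.03] mid [ 0.481 -0.28   0.376]
```

Request:
send_rows --fingers '[0.045,0.045,0.045,0.045,0.045,0.045,0.045,0.045,0.045,0.045,0.045,0.045]' --offset '[[0.0377,-0.0056,0.0044],[0.0377,-0.0056,0.0044],[0.0377,-0.0056,0.0044],[0.0377,-0.0056,0.0044],[0.0377,-0.0056,0.0044],[0.0377,-0.0056,0.0044],[0.0377,-0.0056,0.0044],[0.0377,-0.0056,0.0044],[0.0377,-0.0056,0.0044],[0.0377,-0.0056,0.0044],[0.0377,-0.0056,0.0044],[0.0377,-0.0056,0.0044]]' --rotation '[[-0.86,1,-4.03],[-0.86,1,-4.03],[-0.86,1,-4.03],[-0.86,1,-4.03],[-0.86,1,-4.03],[-0.86,1,-4.03],[-0.86,1,-4.03],[-0.86,1,-4.03],[-0.86,1,-4.03],[-0.86,1,-4.03],[-0.86,1,-4.03],[-0.86,1,-4.03]]' --force 60

```text
time: 1.75
ee_pos: [0.4812, -0.2779, 0.3766]
orientation: [2.514, 1.594, 0.339]
force: [0.5, 0.7, -0.0]
finger_gap: 0.0451
gripper_force: 0.0
```

Request:
send_rows --fingers '[0.045,0.045,0.045,0.045,0.045,0.045,0.045,0.045,0.045,0.045,0.045,0.045]' --offset '[[0.0377,-0.0056,0.0044],[0.0377,-0.0056,0.0044],[0.0377,-0.0056,0.0044],[0.0377,-0.0056,0.0044],[0.0377,-0.0056,0.0044],[0.0377,-0.0056,0.0044],[0.0377,-0.0056,0.0044],[0.0377,-0.0056,0.0044],[0.0377,-0.0056,0.0044],[0.0377,-0.0056,0.0044],[0.0377,-0.0056,0.0044],[0.0377,-0.0056,0.0044]]' --rotation '[[-0.86,1,-4.03],[-0.86,1,-4.03],[-0.86,1,-4.03],[-0.86,1,-4.03],[-0.86,1,-4.03],[-0.86,1,-4.03],[-0.86,1,-4.03],[-0.86,1,-4.03],[-0.86,1,-4.03],[-0.86,1,-4.03],[-0.86,1,-4.03],[-0.86,1,-4.03]]'

```text
time: 3.25
ee_pos: [0.4519, 0.1666, 0.3389]
orientation: [1.514, 2.376, 0.592]
force: [1.1, 0.7, 0.9]
finger_gap: 0.045
gripper_force: 0.0
```

Request:
send_rows --fingers '[0.045,0.045]' --offset '[[0,0,0],[0,0,0]]' --rotation '[[0,0,0],[0,0,0]]'

```text
time: 3.5
ee_pos: [0.4528, 0.1648, 0.3391]
orientation: [1.52, 2.374, 0.59]
force: [0.3, -0.4, 1.3]
finger_gap: 0.0449
gripper_force: 0.0
```

```bash
python3 - <<'E'
from h import *
C=case(24.6,[.571,.2187,.0965]);B=tool(C,[-.0405,0,.074+.11],[1,0,0]);
s=observe();print(s["time"],s["joint_pos"]);plan(cur(s),B)
w=read_camera("wrist");cv2.imwrite("pics/w1.png",w["img"][:,:,::-1]);
np.savez("w1.npz",img=w["img"],T=cur(s))
E
```

```text
3.5 [ 0.15683938  0.2042174  -0.61902158  2.16194869  0.34986172  0.34068956
 -0.29341953]
1 rows [-0.0002, 0.0008, 0.0011] [-0.06, -0.01, 0.15] mid [0.453 0.165 0.339]
```

View pics/w1.png

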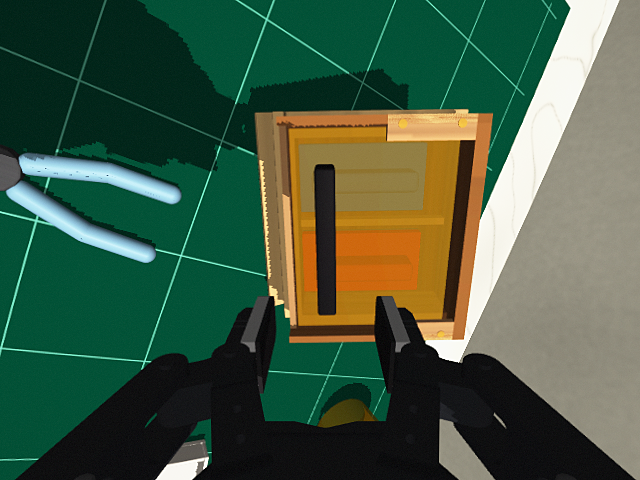

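The wrist view shows the bar at cols 315-336, rows 164-314, with the red rib in the lower bay at about (375,268). The gripper is well aligned. I'll refine the bar position from its corners.

```bash
python3 - <<'E'
from h import *
from scipy.optimize import least_squares
w=read_camera("wrist");s=observe();img=w["img"]
ct=blob((img.max(2)<60).astype(np.uint8),(300,140,350,325))
b=cv2.boxPoints(cv2.minAreaRect(ct));print(b.tolist())
b=b[np.argsort(b[:,1])];up=b[:2][np.argsort(b[:2,0])];lo=b[2:][np.argsort(b[2:,0])];px=np.r_[up,lo]+.0
L=np.array([[-.007,.055,-.013],[.007,.055,-.013],[-.007,-.055,.013],[.007,-.055,.013]])
def f(v):
    Cc=case(v[3],v[:3]);return (proj(w,v[:3]+L@Cc[:3,:3].T,s)-px).ravel()
r=least_squares(f,[.571,.2187,.0965,24.6],x_scale=[.01,.01,.01,3]);print(r.x,r.fun)
t=read_camera("top");sd=read_camera("side")
for z in(-.003,0,.003):
    v=r.x[:3]+np.array([0,0,z]);print(z,proj(t,v),proj(sd,v))
E
```

```text
[[313.76080322265625, 163.0337677001953], [333.94610595703125, 162.82350158691406], [335.51025390625, 312.98431396484375], [315.324951171875, 313.194580078125]]
[ 0.57313724  0.21719453  0.09143124 25.39870351] [ 0.53600338 -0.0891467  -0.5425019  -0.08877366  0.93951409  0.06908513
 -0.93233286  0.11620323]
-0.003 [[178.05281944 227.73614307]] [[255.2107492 336.1129721]]
0 [[177.63787421 227.56495181]] [[255.05899611 335.38518719]]
0.003 [[177.22048464 227.39274227]] [[254.90652613 334.65384159]]
```

```bash
cat >> h.py <<'E'
CASE=case(25.2,[.572,.218,.094])
E
python3 - <<'E'
from h import *
print(CASE[:3,3]);plan(cur(),tool(CASE,[-.0405,0,.075],[1,0,0]),mm=16)
E
```

```text
[0.63196744 0.24621853 0.055622  ]
8 rows [-0.0002, 0.0, 0.0141] [-0.01, 0.04, -0.06] mid [0.478 0.174 0.289]
```

Request:
send_rows --fingers '[0.045,0.045,0.045,0.045,0.045,0.045,0.045,0.045,0.045]' --offset '[[-0.0002,0,0.0141],[-0.0002,0,0.0141],[-0.0002,0,0.0141],[-0.0002,0,0.0141],[-0.0002,0,0.0141],[-0.0002,0,0.0141],[-0.0002,0,0.0141],[-0.0002,0,0.0141],[0,0,0]]' --rotation '[[0,0,-0.1],[0,0,-0.1],[0,0,-0.1],[0,0,-0.1],[0,0,-0.1],[0,0,0],[0,0,0],[0,0,0],[0,0,0]]'

```text
time: 4.82
ee_pos: [0.502, 0.1845, 0.2386]
orientation: [1.512, 2.379, 0.586]
force: [-0.3, -0.1, -0.4]
finger_gap: 0.0449
gripper_force: 0.0
```

Request:
send_rows --fingers '[0.03,0.02,0.01,0.005,0.005,0.005]' --offset '[[0,0,0],[0,0,0],[0,0,0],[0,0,0],[0,0,0],[0,0,0]]' --rotation '[[0,0,0],[0,0,0],[0,0,0],[0,0,0],[0,0,0],[0,0,0]]'

```text
time: 5.58
ee_pos: [0.5016, 0.185, 0.24]
orientation: [1.508, 2.378, 0.587]
force: [-6.5, -4.4, 9.4]
finger_gap: 0.0128
gripper_force: 58.9
```

```bash
python3 - <<'E'
from h import *
s=observe();print(s["time"],s["force"],s["moment"],s["joint_pos"]);plan(cur(s),tool(CASE,[-.0405,0,.075],[1,0,0]),mm=16)
w=read_camera("wrist");cv2.imwrite("pics/w2.png",w["img"][:,:,::-1]);
E
```

```text
5.575 [-6.54282532 -4.44154226  9.44743895] [-0.57259048  0.70416693  0.19393334] [-0.07253815  0.4519937  -0.39593456  2.1090707   0.91803964  0.19117847
 -0.82052846]
1 rows [-0.0001, 0.0001, 0.0004] [-0.03, 0.33, 0.11] mid [0.502 0.185 0.24 ]
```

View pics/w2.png

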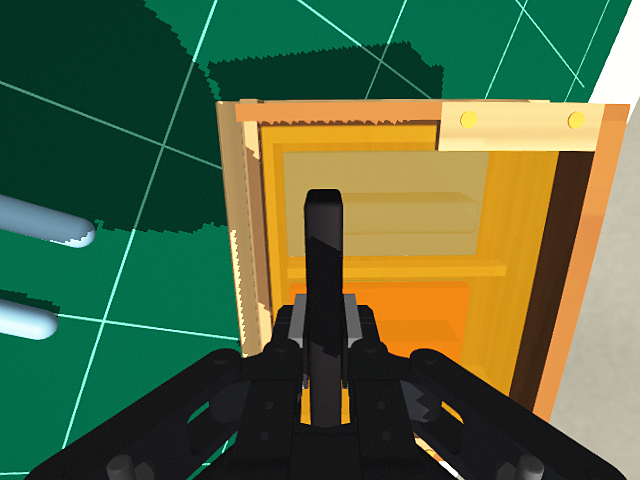

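The bar is gripped (opening 12.8 mm). Next is the tilt about the rear edge, then the slide.

```bash
python3 - <<'E'
from h import *
A=cur();Ci=np.linalg.inv(CASE)
def about(deg,p,d):
    Q=R.from_euler('y',deg,degrees=True).as_matrix();p=np.array(p);return T_(Q,p-Q@p+np.array(d))
P=[.0565,0,.046]
B1=CASE@about(4.2,P,[0,0,.0015])@Ci@A
B2=CASE@about(4.2,P,[-.064,0,.0045])@Ci@A
B3=CASE@about(4.2,P,[-.078,0,.006])@Ci@A
plan(A,B1,mm=3);plan(B1,B2,mm=8);plan(B2,B3,mm=8)
np.save("A.npy",A)
E
```

```text
6 rows [-0.0, 0.0023, -0.0014] [0.7, 0.0, -0.0] mid [0.505 0.187 0.247]
9 rows [0.0, -0.0071, 0.0002] [-0.0, 0.0, -0.0] mid [0.483 0.176 0.24 ]
2 rows [0.0, -0.007, -0.0002] [-0.0, 0.0, -0.0] mid [0.451 0.161 0.224]
```

Request:
send_rows --fingers '[0.005,0.005,0.005,0.005,0.005,0.005,0.005]' --offset '[[0,0.0023,-0.0014],[0,0.0023,-0.0014],[0,0.0023,-0.0014],[0,0.0023,-0.0014],[0,0.0023,-0.0014],[0,0.0023,-0.0014],[0,0,0]]' --rotation '[[0.7,0,0],[0.7,0,0],[0.7,0,0],[0.7,0,0],[0.7,0,0],[0.7,0,0],[0,0,0]]'

```text
time: 6.5
ee_pos: [0.5098, 0.1888, 0.2531]
orientation: [1.54, 2.425, 0.505]
force: [0.3, 0.3, -1.7]
finger_gap: 0.0125
gripper_force: 58.4
```

```bash
python3 - <<'E'
from h import *
s=observe();Ci=np.linalg.inv(CASE);A=np.load("A.npy")
D=Ci@cur(s)@np.linalg.inv(A)@CASE
print(s["force"],s["moment"],s["joint_pos"][5],"rear",(D@[.0565,0,.046,1])[:3],"front",(D@[-.0655,0,.046,1])[:3],R.from_matrix(D[:3,:3]).as_rotvec(degrees=True))
w=read_camera("wrist");cv2.imwrite("pics/w3.png",w["img"][:,:,::-1]);
c=read_camera("side");cv2.imwrite("pics/s3.png",cv2.resize(c["img"][260:420,150:310,::-1],(640,640))[:600]);
E
```

```text
[ 0.29541606  0.30625044 -1.71454228] [-0.29463996  0.54557426  0.01700243] 0.34403843125813155 rear [5.67542058e-02 4.42565063e-06 4.66954569e-02] front [-0.0649128   0.0001594   0.05570192] [ 0.03437644  4.23360424 -0.07411898]
```

View pics/w3.png

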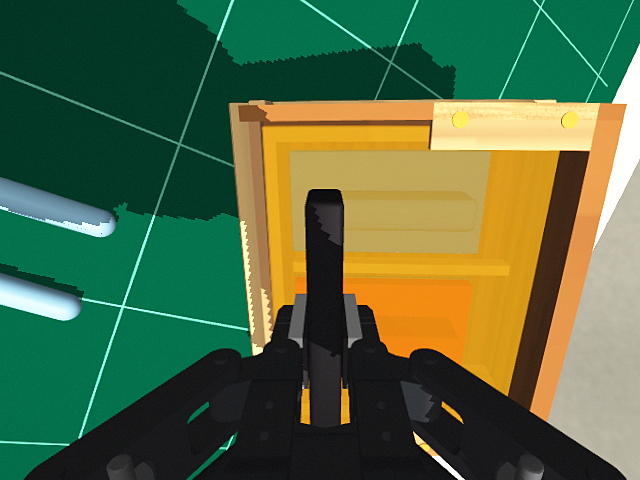

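The lid moves with the gripper, the front end is over the lip (about 56 mm), and forces are small. Sliding now.

Request:
send_rows --fingers '[0.005,0.005,0.005]' --offset '[[0,-0.0071,0.0001],[0,-0.0071,0.0002],[0,-0.0071,0.0002]]' --rotation '[[0,0,0],[0,0,0],[0,0,0]]'

```text
time: 6.98
ee_pos: [0.4915, 0.1804, 0.2436]
orientation: [1.539, 2.425, 0.505]
force: [-0.1, 0.3, -1.2]
finger_gap: 0.013
gripper_force: 58.5
```

Request:
send_rows --fingers '[0.005,0.005,0.005,0.005,0.005,0.005]' --offset '[[0,-0.0071,0.0001],[0,-0.0071,0.0001],[0,-0.0071,0.0001],[0,-0.0071,0.0001],[0,-0.0071,0.0001],[0,-0.0071,0.0001]]' --rotation '[[0,0,0],[0,0,0],[0,0,0],[0,0,0],[0,0,0],[0,0,0]]'

```text
time: 7.72
ee_pos: [0.4567, 0.1639, 0.2261]
orientation: [1.539, 2.425, 0.505]
force: [0.1, 0.4, -1.2]
finger_gap: 0.0128
gripper_force: 58.5
```

Request:
send_rows --fingers '[0.005,0.005,0.005]' --offset '[[0,-0.007,-0.0002],[0,-0.007,-0.0002],[0,0,0]]' --rotation '[[0,0,0],[0,0,0],[0,0,0]]'

```text
time: 8.1
ee_pos: [0.445, 0.1583, 0.2208]
orientation: [1.539, 2.425, 0.505]
force: [0.0, 0.3, -1.4]
finger_gap: 0.0125
gripper_force: 58.5
```

```bash
python3 - <<'E'
from h import *
s=observe();Ci=np.linalg.inv(CASE);A=np.load("A.npy")
D=Ci@cur(s)@np.linalg.inv(A)@CASE
print(s["force"],s["joint_pos"].round(2),"rear",(D@[.0565,0,.046,1])[:3],"front",(D@[-.0655,0,.046,1])[:3])
c=read_camera("side");cv2.imwrite("pics/s4.png",cv2.resize(c["img"][260:420,150:360,::-1],(788,600)));
# pad target: lid centre over pad; lid pose in tool from shut state
TL=np.linalg.inv(A)@CASE@T_(np.eye(3),[-.0045,0,.046]);np.save("TL.npy",TL);print(TL.round(4).tolist())
PAD=T_(np.eye(3),[.5245,-.353,.008])
A1=cur(s);U=A1.copy();U[:3,3]+=[-.03,-.01,.09]
V=PAD.copy();V[2,3]+=.10
B=V@np.linalg.inv(TL)
plan(A1,U);plan(U,B,mm=30,deg=4.5)
E
```

```text
[ 0.031892    0.28856726 -1.41794762] [ 0.01  0.42 -0.47  2.24  1.03  0.2  -0.93] rear [-2.17678281e-02  2.20454677e-05  5.17402234e-02] front [-1.43429815e-01  1.31538825e-04  6.08148618e-02]
[[-0.0019, 1.0, -0.0058, 0.0009], [1.0, 0.0019, -0.0006, 0.0362], [-0.0006, -0.0058, -1.0, 0.1844], [0.0, 0.0, 0.0, 1.0]]
3 rows [0.0011, 0.0025, -0.0317] [-0.0, 0.0, -0.0] mid [0.43  0.153 0.266]
18 rows [-0.0283, -0.0026, 0.0002] [1.31, -0.29, 1.37] mid [ 0.48  -0.098  0.3  ]
```

View pics/s4.png

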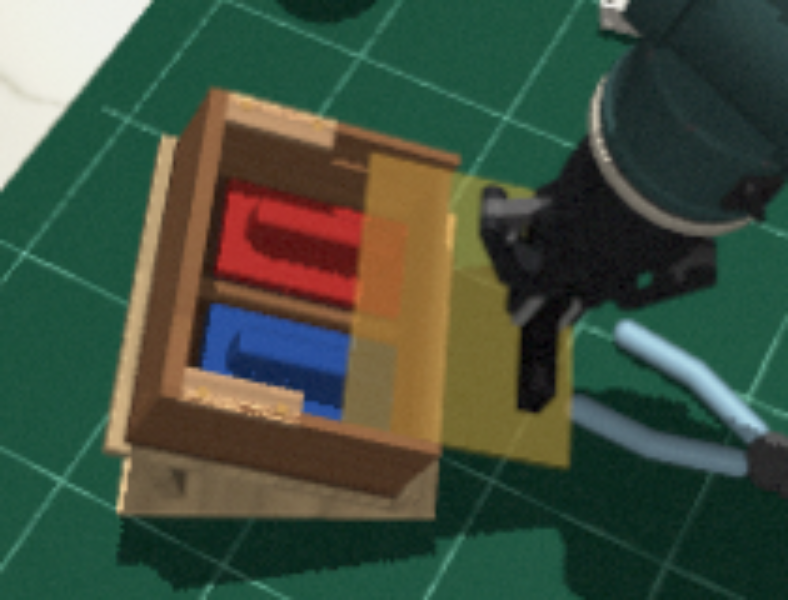

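The lid is clear of the keepers and overhangs the front, with the red block in the right bay and blue in the left. Lifting it over to the pad.

Request:
send_rows --fingers '[0.005,0.005,0.005,0.005,0.005,0.005,0.005,0.005,0.005,0.005,0.005,0.005]' --offset '[[0.0011,0.0025,-0.0317],[0.0011,0.0025,-0.0317],[0.0011,0.0025,-0.0317],[-0.0283,-0.0026,0.0002],[-0.0283,-0.0026,0.0002],[-0.0283,-0.0026,0.0002],[-0.0283,-0.0026,0.0002],[-0.0283,-0.0026,0.0002],[-0.0283,-0.0026,0.0002],[-0.0283,-0.0026,0.0002],[-0.0283,-0.0026,0.0002],[-0.0283,-0.0026,0.0002]]' --rotation '[[0,0,0],[0,0,0],[0,0,0],[1.31,-0.29,1.37],[1.31,-0.29,1.37],[1.31,-0.29,1.37],[1.31,-0.29,1.37],[1.31,-0.29,1.37],[1.31,-0.29,1.37],[1.31,-0.29,1.37],[1.31,-0.29,1.37],[1.31,-0.29,1.37]]'

```text
time: 9.65
ee_pos: [0.4805, -0.0995, 0.2998]
orientation: [1.889, 2.351, 0.258]
force: [-0.9, 0.6, -1.9]
finger_gap: 0.0128
gripper_force: 59.0
```

Request:
send_rows --fingers '[0.005,0.005,0.005,0.005,0.005,0.005,0.005,0.005,0.005,0.005,0.005]' --offset '[[-0.0283,-0.0026,0.0002],[-0.0283,-0.0026,0.0002],[-0.0283,-0.0026,0.0002],[-0.0283,-0.0026,0.0002],[-0.0283,-0.0026,0.0002],[-0.0283,-0.0026,0.0002],[-0.0283,-0.0026,0.0002],[-0.0283,-0.0026,0.0002],[-0.0283,-0.0026,0.0002],[0,0,0],[0,0,0]]' --rotation '[[1.31,-0.29,1.37],[1.31,-0.29,1.37],[1.31,-0.29,1.37],[1.31,-0.29,1.37],[1.31,-0.29,1.37],[1.31,-0.29,1.37],[1.31,-0.29,1.37],[1.31,-0.29,1.37],[1.31,-0.29,1.37],[0,0,0],[0,0,0]]'

```text
time: 11.02
ee_pos: [0.4885, -0.353, 0.2925]
orientation: [2.217, 2.222, -0.008]
force: [1.1, 0.6, -2.1]
finger_gap: 0.0126
gripper_force: 59.0
```

```bash
python3 - <<'E'
from h import *
s=observe();TL=np.load("TL.npy");L=cur(s)@TL
print(s["time"],s["force"],s["joint_pos"].round(2),L.round(4).tolist())
V=T_(np.eye(3),[.5245,-.353,.016]);plan(cur(s),V@np.linalg.inv(TL),mm=15)
c=read_camera("top");cv2.imwrite("pics/t5.png",c["img"][:,:,::-1]);
E
```

```text
11.025 [ 1.07156004  0.63368576 -2.14647795] [ 1.11  0.61 -0.73  1.75  0.49  0.97  0.19] [[1.0, -0.0001, 0.0013, 0.5244], [0.0001, 1.0, -0.0001, -0.3531], [-0.0013, 0.0001, 1.0, 0.1081], [0.0, 0.0, 0.0, 1.0]]
7 rows [0.0001, -0.0, 0.0132] [-0.01, -0.0, 0.0] mid [ 0.488 -0.353  0.246]
```

View pics/t5.png

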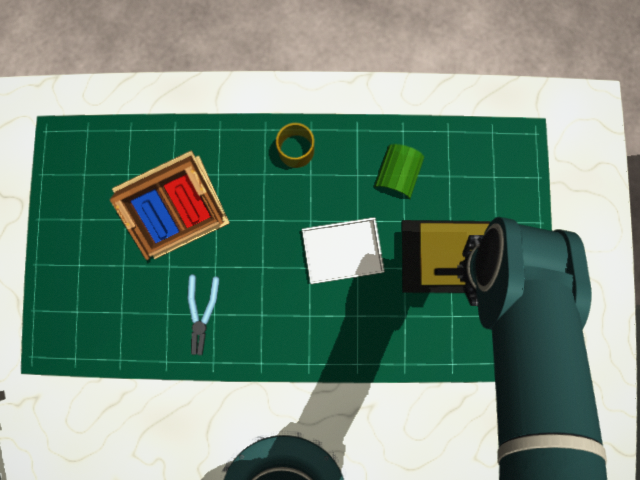

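The lid is level above the pad, and both blocks are in place in the case (red at about (187,202)). Lowering.

Request:
send_rows --fingers '[0.005,0.005,0.005,0.005,0.005,0.005,0.005,0.005]' --offset '[[0,0,0.0132],[0,0,0.0132],[0,0,0.0132],[0,0,0.0132],[0,0,0.0132],[0,0,0.0132],[0,0,0.0122],[0,0,0]]' --rotation '[[0,0,0],[0,0,0],[0,0,0],[0,0,0],[0,0,0],[0,0,0],[0,0,0],[0,0,0]]'

```text
time: 12.08
ee_pos: [0.4882, -0.3534, 0.2003]
orientation: [2.218, 2.222, -0.009]
force: [-0.0, -0.4, -1.1]
finger_gap: 0.0129
gripper_force: 58.9
```

Request:
send_rows --fingers '[0.005,0.005,0.005,0.005]' --offset '[[0,0,0.002],[0,0,0.002],[0,0,0.001],[0,0,0]]' --rotation '[[0,0,0],[0,0,0],[0,0,0],[0,0,0]]'

```text
time: 12.58
ee_pos: [0.4884, -0.3536, 0.1964]
orientation: [2.217, 2.221, -0.009]
force: [-0.6, -0.1, -1.8]
finger_gap: 0.0125
gripper_force: 58.9
```

Request:
send_rows --fingers '[0.005,0.005]' --offset '[[0,0,0.0015],[0,0,0]]' --rotation '[[0,0,0],[0,0,0]]'

```text
time: 12.82
ee_pos: [0.4883, -0.3536, 0.1947]
orientation: [2.217, 2.221, -0.009]
force: [-0.5, -0.5, -1.0]
finger_gap: 0.0128
gripper_force: 58.9
```

Request:
send_rows --fingers '[0.005,0.005]' --offset '[[0,0,0.001],[0,0,0]]' --rotation '[[0,0,0],[0,0,0]]'

```text
time: 13.08
ee_pos: [0.4883, -0.3536, 0.1937]
orientation: [2.217, 2.221, -0.009]
force: [-0.1, -0.4, -0.5]
finger_gap: 0.0125
gripper_force: 58.9
```

Request:
send_rows --fingers '[0.005,0.005,0.005]' --offset '[[0,0,0.001],[0,0,0.0005],[0,0,0]]' --rotation '[[0,0,0],[0,0,0],[0,0,0]]'

```text
time: 13.45
ee_pos: [0.4884, -0.3536, 0.1923]
orientation: [2.217, 2.221, -0.009]
force: [-0.7, 1.5, -0.2]
finger_gap: 0.013
gripper_force: 59.3
```

Request:
send_rows --fingers '[0.005,0.005,0.005]' --offset '[[0,0,0.001],[0,0,0.0005],[0,0,0]]' --rotation '[[0,0,0],[0,0,0],[0,0,0]]'

```text
time: 13.82
ee_pos: [0.4885, -0.3535, 0.192]
orientation: [2.217, 2.221, -0.01]
force: [-10.0, 5.6, 24.1]
finger_gap: 0.0127
gripper_force: 62.6
```

Request:
send_rows --fingers '[0.005,0.005,0.005]' --offset '[[0,0,0.001],[0,0,0],[0,0,0]]' --rotation '[[0,0,0],[0,0,0],[0,0,0]]'

```text
time: 14.2
ee_pos: [0.4886, -0.3534, 0.192]
orientation: [2.216, 2.221, -0.011]
force: [-18.2, 8.7, 44.5]
finger_gap: 0.0131
gripper_force: 65.3
```

Request:
send_rows --fingers '[0.005,0.005,0.005]' --offset '[[0,0,-0.001],[0,0,-0.001],[0,0,0]]' --rotation '[[0,0,0],[0,0,0],[0,0,0]]'

```text
time: 14.58
ee_pos: [0.4884, -0.3536, 0.1921]
orientation: [2.217, 2.221, -0.009]
force: [-2.5, 0.7, 8.5]
finger_gap: 0.0127
gripper_force: 60.4
```

Request:
send_rows --fingers '[0.02,0.03,0.045,0.045,0.045]' --offset '[[0,0,0],[0,0,0],[0,0,0],[0,0,0],[0,0,0]]' --rotation '[[0,0,0],[0,0,0],[0,0,0],[0,0,0],[0,0,0]]'

```text
time: 15.2
ee_pos: [0.4884, -0.3537, 0.1918]
orientation: [2.217, 2.221, -0.009]
force: [0.5, 0.3, -0.4]
finger_gap: 0.0448
gripper_force: 0.0
```

Request:
send_rows --fingers '[0.045,0.045,0.045,0.045,0.045,0.045]' --offset '[[0,0,-0.01],[0,0,-0.025],[0,0,-0.035],[0,0,-0.035],[0,0,-0.035],[0,0,0]]' --rotation '[[0,0,0],[0,0,0],[0,0,0],[0,0,0],[0,0,0],[0,0,0]]'

```text
time: 15.95
ee_pos: [0.4891, -0.3528, 0.335]
orientation: [2.214, 2.218, -0.008]
force: [1.1, -0.4, -0.7]
finger_gap: 0.0448
gripper_force: 0.0
```

```bash
python3 - <<'E'
from h import *
s=observe();print(s["time"],s["force"],s["joint_pos"].round(2))
t=read_camera("top")
w=read_camera("wrist")
# red block bounds & centre
hsv=cv2.cvtColor(t["img"],cv2.COLOR_RGB2HSV)
m=(((hsv[...,0]<7)|(hsv[...,0]>172))&(hsv[...,1]>170)&(hsv[...,2]>60)).astype(np.uint8)
ct=blob(m,(150,160,225,240));rc=cv2.minAreaRect(ct);print(rc)
Ci=np.linalg.inv(CASE)
p,d=rays(t,cv2.boxPoints(rc));p=Ci[:3,:3]@p+Ci[:3,3];d=d@Ci[:3,:3].T
print("red base corners at case z=18:",(p+d*((.018-p[2])/d[:,2])[:,None]).round(4).tolist())
wi=w["img"][:,:,::-1];ti=t["img"][140:300,100:520,::-1]
cv2.imwrite("pics/c6.png",np.vstack([cv2.resize(wi,(400,300)),cv2.resize(t["img"][190:310,380:540,::-1],(400,300))]))
# next: look pose above the red rib
B=tool(CASE,[-.010,-.038,.038+.10],[0,-1,0]);A=cur(s)
M=A.copy()
plan(A,B,mm=33,deg=6)
E
```

```text
15.95 [ 1.10680224 -0.3803099  -0.67162299] [ 1.13  0.56 -0.76  1.72  0.45  1.04  0.22]
((186.69578552246094, 200.49232482910156), (51.39006042480469, 27.644611358642578), 61.189208984375)
red base corners at case z=18: [[0.0439, -0.0066, 0.018], [0.048, -0.0639, 0.018], [-0.0615, -0.0664, 0.018], [-0.0659, -0.0069, 0.018]]
17 rows [0.0271, -0.0145, 0.007] [-0.91, 1.49, 3.74] mid [ 0.43  -0.099  0.293]
```

View pics/c6.png

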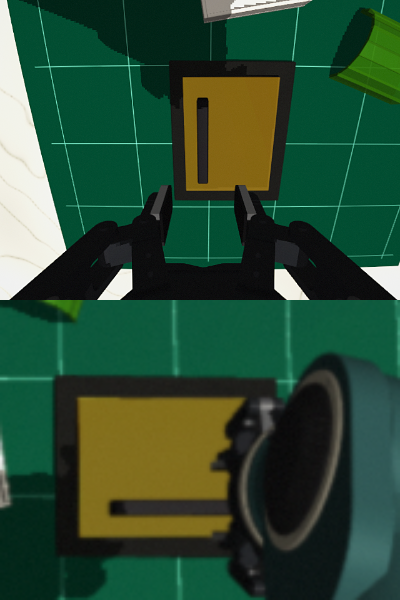

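The lid lies flat and centred on the pad, bar up. Now the red block.

Request:
send_rows --fingers '[0.045,0.045,0.045,0.045,0.045,0.045,0.045,0.045,0.045,0.045,0.045,0.045]' --offset '[[0.0271,-0.0145,0.007],[0.0271,-0.0145,0.007],[0.0271,-0.0145,0.007],[0.0271,-0.0145,0.007],[0.0271,-0.0145,0.007],[0.0271,-0.0145,0.007],[0.0271,-0.0145,0.007],[0.0271,-0.0145,0.007],[0.0271,-0.0145,0.007],[0.0271,-0.0145,0.007],[0.0271,-0.0145,0.007],[0.0271,-0.0145,0.007]]' --rotation '[[-0.91,1.49,3.74],[-0.91,1.49,3.74],[-0.91,1.49,3.74],[-0.91,1.49,3.74],[-0.91,1.49,3.74],[-0.91,1.49,3.74],[-0.91,1.49,3.74],[-0.91,1.49,3.74],[-0.91,1.49,3.74],[-0.91,1.49,3.74],[-0.91,1.49,3.74],[-0.91,1.49,3.74]]'

```text
time: 17.55
ee_pos: [0.4469, 0.0103, 0.289]
orientation: [-2.791, -1.145, -0.522]
force: [1.1, -0.9, 1.2]
finger_gap: 0.0448
gripper_force: 0.0
```

```bash
python3 - <<'E'
from h import *
s=observe();print(s["time"],s["joint_pos"].round(2))
plan(cur(s),tool(CASE,[-.009,-.037,.138],[0,-1,0]),mm=33,deg=6)
E
```

```text
17.55 [ 0.67  0.31 -0.79  2.21  0.08  0.41 -0.92]
5 rows [0.0276, -0.0143, 0.0067] [-0.97, 1.5, 3.7] mid [0.476 0.084 0.297]
```

Request:
send_rows --fingers '[0.045,0.045,0.045,0.045,0.045,0.045,0.045]' --offset '[[0.0276,-0.0143,0.0067],[0.0276,-0.0143,0.0067],[0.0276,-0.0143,0.0067],[0.0276,-0.0143,0.0067],[0.0276,-0.0143,0.0067],[0,0,0],[0,0,0]]' --rotation '[[-1,1.5,3.7],[-1,1.5,3.7],[-1,1.5,3.7],[-1,1.5,3.7],[-1,1.5,3.7],[0,0,0],[0,0,0]]'

```text
time: 18.42
ee_pos: [0.5155, 0.15, 0.3096]
orientation: [-2.882, -0.649, -0.718]
force: [-1.1, -0.2, -0.0]
finger_gap: 0.0449
gripper_force: 0.0
```

```bash
python3 - <<'E'
from h import *
s=observe();print(s["time"],s["joint_pos"].round(2));w=read_camera("wrist")
cv2.imwrite("pics/w7.png",w["img"][:,:,::-1])
B=tool(CASE,[-.009,-.037,.0385],[0,-1,0]);plan(cur(s),B,mm=12)
Ci=np.linalg.inv(CASE)
hsv=cv2.cvtColor(w["img"],cv2.COLOR_RGB2HSV)
m=(((hsv[...,0]<7)|(hsv[...,0]>172))&(hsv[...,1]>150)&(hsv[...,2]>50)).astype(np.uint8)
ct=cv2.findContours(m,0,1)[0];ct=max(ct,key=cv2.contourArea);q=cv2.approxPolyDP(ct,8,True)[:,0]
p,d=rays(w,q,s);p=Ci[:3,:3]@p+Ci[:3,3];d=d@Ci[:3,:3].T
print(q.tolist(),(p+d*((.018-p[2])/d[:,2])[:,None]).round(4).tolist())
E
```

```text
18.425 [ 0.01  0.33 -0.39  2.07  0.27  0.29 -1.7 ]
9 rows [0.0001, -0.0001, 0.011] [0.02, 0.01, 0.03] mid [0.537 0.16  0.266]
[[282, 167], [288, 302], [359, 301], [363, 167]] [[0.042, -0.0085, 0.018], [-0.0617, -0.0096, 0.018], [-0.0607, -0.0649, 0.018], [0.0423, -0.064, 0.018]]
```

View pics/w7.png

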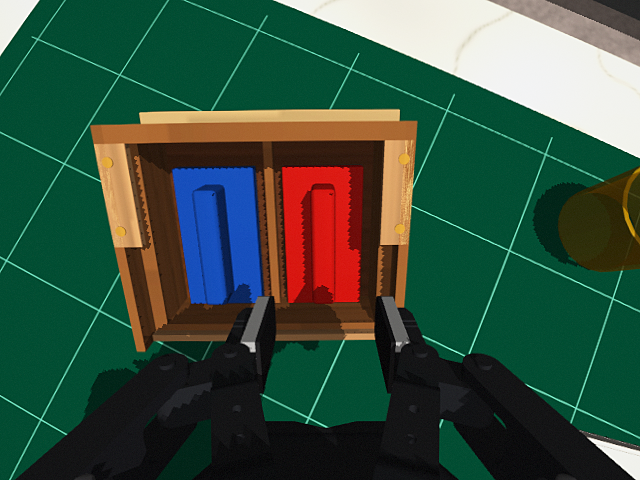

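The red block's centre is at case (-9.5,-37) mm, with the rib at col 322 between the fingers. I'll grip slightly below its middle with a narrower opening, to stay clear of the keeper.

```bash
python3 - <<'E'
from h import *
B=tool(CASE,[-.017,-.037,.0395],[0,-1,0]);plan(cur(),B,mm=12)
E
```

```text
9 rows [-0.0008, -0.0001, 0.011] [0.02, 0.01, 0.02] mid [0.534 0.158 0.265]
```

Request:
send_rows --fingers '[0.034,0.034,0.034,0.034,0.034,0.034,0.034,0.034,0.034,0.034]' --offset '[[-0.0008,-0.0001,0.011],[-0.0008,-0.0001,0.011],[-0.0008,-0.0001,0.011],[-0.0008,-0.0001,0.011],[-0.0008,-0.0001,0.011],[-0.0008,-0.0001,0.011],[-0.0008,-0.0001,0.011],[-0.0008,-0.0001,0.011],[-0.0008,-0.0001,0.011],[0,0,0]]' --rotation '[[0,0,0],[0,0,0],[0,0,0],[0,0,0],[0,0,0],[0,0,0],[0,0,0],[0,0,0],[0,0,0],[0,0,0]]'

```text
time: 19.73
ee_pos: [0.5522, 0.1679, 0.2186]
orientation: [-2.881, -0.648, -0.719]
force: [0.3, 0.7, -0.7]
finger_gap: 0.034
gripper_force: 0.0
```

Request:
send_rows --fingers '[0.02,0.015,0.01,0.005,0.005,0.005]' --offset '[[0,0,0],[0,0,0],[0,0,0],[0,0,0],[0,0,0],[0,0,0]]' --rotation '[[0,0,0],[0,0,0],[0,0,0],[0,0,0],[0,0,0],[0,0,0]]' --force 70

```text
time: 20.48
ee_pos: [0.552, 0.168, 0.2201]
orientation: [-2.881, -0.648, -0.721]
force: [-5.4, -2.5, 6.7]
finger_gap: 0.0144
gripper_force: 68.3
```

```bash
python3 - <<'E'
from h import *
s=observe();A=cur(s);print(s["time"],s["force"],s["joint_pos"].round(2))
RED=CASE@T_(np.eye(3),[-.0095,-.037,.006]);TR=np.linalg.inv(A)@RED;np.save("TR.npy",TR);print(TR.round(4).tolist())
U=CASE@T_(np.eye(3),[0,0,.08])@np.linalg.inv(CASE)@A
# block x along -tray y? tool y -> tray x ; block x = tool x
TY=R.from_euler('z',9.3,degrees=True).as_matrix()
TRAY=T_(TY,[.535,-.1235,.007])
for k in(90,-90):
    for h in (.1,):
        V=TRAY@T_(R.from_euler('z',k,degrees=True).as_matrix(),[0,0,h]);B=V@np.linalg.inv(TR);print(k);plan(A,U,mm=15);plan(U,B,mm=33,deg=6.5)
E
```

```text
20.475 [-5.44467924 -2.5113338   6.66906693] [-0.01  0.55 -0.4   2.01  0.87  0.19 -2.26]
[[1.0, 0.0037, 0.0009, 0.0064], [0.0037, -1.0, 0.0035, -0.0004], [0.001, -0.0035, -1.0, 0.1888], [0.0, 0.0, 0.0, 1.0]]
90
6 rows [0.0, 0.0, -0.0133] [-0.0, -0.0, 0.0] mid [0.535 0.16  0.255]
13 rows [-0.0189, 0.0131, -0.0047] [1.4, -1.82, -5.58] mid [0.48  0.008 0.277]
-90
6 rows [0.0, 0.0, -0.0133] [-0.0, -0.0, 0.0] mid [0.535 0.16  0.255]
17 rows [0.0088, 0.016, 0.0007] [-1.52, -1.17, 6.08] mid [0.591 0.022 0.304]
```

Request:
send_rows --fingers '[0.005,0.005,0.005,0.005,0.005,0.005,0.005,0.005,0.005]' --offset '[[0,0,-0.0133],[0,0,-0.0133],[0,0,-0.0133],[0,0,-0.0133],[0,0,-0.0133],[0,0,-0.0133],[0,0,-0.0133],[0,0,-0.0133],[0,0,0]]' --rotation '[[0,0,0],[0,0,0],[0,0,0],[0,0,0],[0,0,0],[0,0,0],[0,0,0],[0,0,0],[0,0,0]]'

```text
time: 21.6
ee_pos: [0.5067, 0.1466, 0.3141]
orientation: [-2.882, -0.647, -0.722]
force: [0.1, -0.0, -2.3]
finger_gap: 0.014
gripper_force: 69.0
```

```bash
python3 - <<'E'
from h import *
s=observe();A=cur(s);TR=np.load("TR.npy");print(s["time"],s["force"],s["finger_gap"],s["joint_pos"].round(2))
c=read_camera("side");cv2.imwrite("pics/s8.png",c["img"][200:440,130:450,::-1])
V=T_(R.from_euler('z',99.3,degrees=True).as_matrix(),[.535,-.1235,.107]);B=V@np.linalg.inv(TR)
n,D=plan(A,B,mm=33,deg=5.5)
X=A
for i in range(n):
    X=X@D;b=X@TR
    cs=(b@np.array([[x,y,0,1] for x in(-.052,.052) for y in(-.028,.028)]).T)[:3].T
    k=(np.linalg.inv(CASE)@np.c_[cs,np.ones(4)].T)[:3].T
    if i<9: print(i,b[:3,3].round(3),"minz",cs[:,2].min().round(3),k.round(3)[np.argmin(k[:,2])])
E
```

```text
21.6 [ 0.09947209 -0.00607738 -2.3481686 ] 0.013994757105466991 [ 0.31  0.37 -0.75  2.08  0.63  0.35 -2.01]
15 rows [-0.0162, 0.0116, -0.0023] [1.22, -1.58, -4.84] mid [0.476 0.005 0.289]
0 [0.577 0.171 0.142] minz 0.119 [ 0.023 -0.068  0.113]
1 [0.563 0.155 0.135] minz 0.112 [ 0.004 -0.072  0.114]
2 [0.551 0.137 0.128] minz 0.107 [-0.015 -0.078  0.115]
3 [0.54  0.118 0.123] minz 0.102 [-0.033 -0.086  0.116]
4 [0.53  0.098 0.118] minz 0.099 [-0.05  -0.095  0.118]
5 [0.522 0.076 0.113] minz 0.096 [-0.066 -0.106  0.12 ]
6 [0.516 0.055 0.11 ] minz 0.094 [-0.082 -0.118  0.122]
7 [0.512 0.032 0.107] minz 0.093 [-0.096 -0.131  0.125]
8 [0.51  0.01  0.105] minz 0.093 [-0.109 -0.145  0.127]
```

View pics/s8.png

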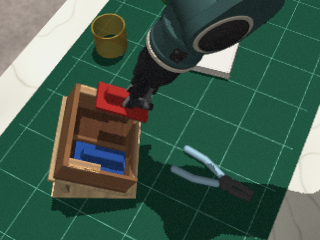

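The red block is out and held square, and blue stays in its bay. The path to the tray is clear.

Request:
send_rows --fingers '[0.005,0.005,0.005,0.005,0.005,0.005,0.005,0.005,0.005,0.005]' --offset '[[-0.0162,0.0116,-0.0023],[-0.0162,0.0116,-0.0023],[-0.0162,0.0116,-0.0023],[-0.0162,0.0116,-0.0023],[-0.0162,0.0116,-0.0023],[-0.0162,0.0116,-0.0023],[-0.0162,0.0116,-0.0023],[-0.0162,0.0116,-0.0023],[-0.0162,0.0116,-0.0023],[-0.0162,0.0116,-0.0023]]' --rotation '[[1.22,-1.58,-4.84],[1.22,-1.58,-4.84],[1.22,-1.58,-4.84],[1.22,-1.58,-4.84],[1.22,-1.58,-4.84],[1.22,-1.58,-4.84],[1.22,-1.58,-4.84],[1.22,-1.58,-4.84],[1.22,-1.58,-4.84],[1.22,-1.58,-4.84]]'

```text
time: 22.9
ee_pos: [0.4869, -0.0452, 0.2868]
orientation: [-2.448, -1.892, -0.263]
force: [0.5, -0.0, -2.1]
finger_gap: 0.0146
gripper_force: 68.9
```

Request:
send_rows --fingers '[0.005,0.005,0.005,0.005,0.005,0.005,0.005]' --offset '[[-0.0162,0.0116,-0.0023],[-0.0162,0.0116,-0.0023],[-0.0162,0.0116,-0.0023],[-0.0162,0.0116,-0.0023],[-0.0162,0.0116,-0.0023],[0,0,0],[0,0,0]]' --rotation '[[1.22,-1.58,-4.84],[1.22,-1.58,-4.84],[1.22,-1.58,-4.84],[1.22,-1.58,-4.84],[1.22,-1.58,-4.84],[0,0,0],[0,0,0]]'

```text
time: 23.78
ee_pos: [0.5363, -0.1298, 0.2939]
orientation: [-2.03, -2.397, -0.003]
force: [-0.1, 0.8, -2.6]
finger_gap: 0.0145
gripper_force: 68.9
```

```bash
python3 - <<'E'
from h import *
s=observe();A=cur(s);TR=np.load("TR.npy");print(s["time"],s["force"],s["finger_gap"],s["joint_pos"].round(2),(A@TR).round(4).tolist())
V=T_(R.from_euler('z',99.3,degrees=True).as_matrix(),[.535,-.1235,.013]);plan(A,V@np.linalg.inv(TR),mm=12)
E
```

```text
23.775 [-0.10018192  0.75301863 -2.63446325] 0.014529639970348568 [ 1.03  0.74 -1.16  1.87  0.77  1.08 -0.28] [[-0.161, -0.987, 0.0023, 0.535], [0.987, -0.161, -0.0003, -0.1232], [0.0006, 0.0023, 1.0, 0.1051], [0.0, 0.0, 0.0, 1.0]]
8 rows [-0.0, -0.0001, 0.0115] [-0.02, -0.0, -0.0] mid [ 0.536 -0.13   0.248]
```

Request:
send_rows --fingers '[0.005,0.005,0.005,0.005,0.005,0.005,0.005,0.005,0.005]' --offset '[[0,0,0.0115],[0,0,0.0115],[0,0,0.0115],[0,0,0.0115],[0,0,0.0115],[0,0,0.0115],[0,0,0.0115],[0,0,0.0115],[0,0,0]]' --rotation '[[0,0,0],[0,0,0],[0,0,0],[0,0,0],[0,0,0],[0,0,0],[0,0,0],[0,0,0],[0,0,0]]'

```text
time: 24.9
ee_pos: [0.5364, -0.1302, 0.2017]
orientation: [-2.029, -2.398, -0.002]
force: [-0.3, 1.1, -1.3]
finger_gap: 0.0143
gripper_force: 68.8
```

Request:
send_rows --fingers '[0.005,0.005,0.005,0.005]' --offset '[[0,0,0.0015],[0,0,0.0015],[0,0,0.001],[0,0,0]]' --rotation '[[0,0,0],[0,0,0],[0,0,0],[0,0,0]]'

```text
time: 25.4
ee_pos: [0.5366, -0.1303, 0.1986]
orientation: [2.029, 2.397, 0.003]
force: [0.2, -0.5, -2.3]
finger_gap: 0.0147
gripper_force: 68.8
```

Request:
send_rows --fingers '[0.005,0.005,0.005]' --offset '[[0,0,0.001],[0,0,0.0005],[0,0,0]]' --rotation '[[0,0,0],[0,0,0],[0,0,0]]'

```text
time: 25.78
ee_pos: [0.5366, -0.1302, 0.197]
orientation: [2.03, 2.398, 0.003]
force: [-0.4, 0.4, -2.0]
finger_gap: 0.0142
gripper_force: 68.8
```

Request:
send_rows --fingers '[0.005,0.005]' --offset '[[0,0,0.001],[0,0,0]]' --rotation '[[0,0,0],[0,0,0]]'

```text
time: 26.02
ee_pos: [0.5366, -0.1302, 0.1959]
orientation: [2.029, 2.398, 0.003]
force: [-0.2, 1.5, -3.5]
finger_gap: 0.0146
gripper_force: 68.8
```

Request:
send_rows --fingers '[0.005,0.005]' --offset '[[0,0,0.001],[0,0,0]]' --rotation '[[0,0,0],[0,0,0]]'

```text
time: 26.28
ee_pos: [0.5366, -0.1302, 0.1956]
orientation: [2.029, 2.397, 0.002]
force: [-7.5, -1.1, 13.6]
finger_gap: 0.0145
gripper_force: 70.9
```

Contact. Releasing and rising.

Request:
send_rows --fingers '[0.005,0.005,0.02,0.028,0.036,0.036,0.036]' --offset '[[0,0,-0.0005],[0,0,0],[0,0,0],[0,0,0],[0,0,0],[0,0,0],[0,0,0]]' --rotation '[[0,0,0],[0,0,0],[0,0,0],[0,0,0],[0,0,0],[0,0,0],[0,0,0]]'

```text
time: 27.15
ee_pos: [0.5366, -0.1302, 0.1955]
orientation: [2.029, 2.398, 0.003]
force: [0.1, -0.5, 0.7]
finger_gap: 0.0362
gripper_force: 0.0
```

Request:
send_rows --fingers '[0.036,0.036,0.036,0.036,0.036,0.036,0.036,0.036]' --offset '[[0,0,-0.01],[0,0,-0.02],[0,0,-0.03],[0,0,-0.03],[0,0,-0.03],[0,0,-0.02],[0,0,0],[0,0,0]]' --rotation '[[0,0,0],[0,0,0],[0,0,0],[0,0,0],[0,0,0],[0,0,0],[0,0,0],[0,0,0]]'

```text
time: 28.15
ee_pos: [0.5362, -0.1305, 0.3351]
orientation: [2.03, 2.398, 0.002]
force: [0.2, 0.1, -0.1]
finger_gap: 0.0358
gripper_force: 0.0
```

```bash
python3 - <<'E'
from h import *
s=observe();print(s["time"],s["force"],s["finger_gap"])
c=read_camera("side");w=read_camera("wrist")
cv2.imwrite("pics/f.png",np.hstack([cv2.resize(c["img"][130:410,170:430,::-1],(390,420)),cv2.resize(w["img"][:,:,::-1],(400,420))]))
E
```

```text
28.15 [ 0.22703822  0.13984623 -0.1324579 ] 0.03583317631002886
```

View pics/f.png

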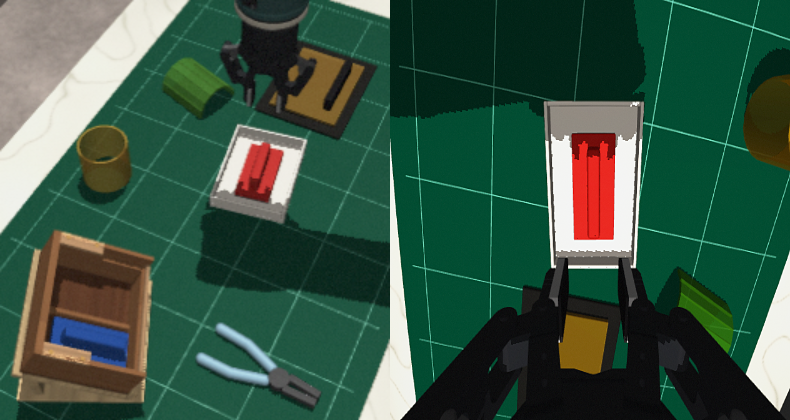

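The red block sits centred in the tray, rib up. The lid is on the pad, blue is in its bay, and the bystanders have not moved.

```bash
python3 -c "
from station import *
print(hand_in())"
```

```text
the job is handed in; nothing more can be done
None
```

The job is handed in at about 28 s of the 64 s allowed, with no verdict returned: in the last pictures the lid lies on the pad bar up, the red block is in the tray grip up, and the blue block, glass pieces and pliers look unmoved.

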